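# Sort the samples and hold the haze lamp half open

## Task

Stand each sealed sample vial upright in the tray of its cap's colour, then, with the vials let go, slide the lamp's spring-loaded shutter (with the yellow tab) open until half the window shows and its edge meets the red stripes, and keep it there for the haze reading: finish while still holding the shutter still at half against its spring. Do not disturb the glasses, bottle, tools and other things on the bench.

Things in the scene. Friction and masses are not known exactly. Their poses are not given: they have to be found in the camera images.
- vial_red1_mid (a point): sealed amber glass sample vial with a red cap: cylinder 30 mm in diameter, 90 mm tall overall, cap 29 mm wide on the top 18 mm, 50 to 100 g, standing upright on the table. The point is its centre, 45 mm above its underside; z up the vial
- vial_red2_mid (a point): sealed amber glass sample vial with a red cap: cylinder 30 mm in diameter, 90 mm tall overall, cap 29 mm wide on the top 18 mm, 50 to 100 g, standing upright on the table. The point is its centre, 45 mm above its underside; z up the vial
- vial_blue_mid (a point): sealed amber glass sample vial with a blue cap: cylinder 30 mm in diameter, 90 mm tall overall, cap 29 mm wide on the top 18 mm, 50 to 100 g, standing upright on the table. The point is its centre, 45 mm above its underside; z up the vial
- tray_red: low open red plastic tray fixed to the table, outer 100 mm along its x by 140 mm along its y, 25 mm tall, walls and floor 5 mm thick (two vials stand side by side along its y). Origin at the centre of its underside, z up; its inner floor is 5 mm above
- tray_blue: low open blue plastic tray fixed to the table, outer 100 mm along its x by 140 mm along its y, 25 mm tall, walls and floor 5 mm thick (two vials stand side by side along its y). Origin at the centre of its underside, z up; its inner floor is 5 mm above
- lamp: haze lamp: grey box fixed to the table, 140 mm along its x, 230 mm along its y, 90 mm tall; origin: centre of its underside, z up. Pale window in its top (lamp y -90 to -10 mm) under the black shutter, which slides along lamp +y between two steel rails (tops 98 mm above the table). A red stripe on each rail at lamp y = -50 mm marks half: the shutter's -y edge is then level with the stripes
- shutter: black sprung shutter plate of the lamp, 90 by 90 mm, 5 mm thick, its top face 96 mm above the table, with a yellow upright tab in its middle. Its origin is the centre of its underside, at lamp y = -45 mm when shut
- tab (a point): centre of the shutter's yellow tab: an upright block 32 mm along lamp x, 12 mm along lamp y (the sliding direction); it rises from the plate's top to 138 mm above the table, this point lying 117 mm above the table; x, y, z axes as the lamp's
- shutter_slide (a joint): how far the shutter has slid open along lamp +y, in m: 0 shut (its start), 0.08 fully open, 0.04 half. A spring pushes it shut at all times: about 3.6 N when shut, 8.4 N at half, 13.2 N fully open; let go, it shuts
- tulip: bystander, to be left alone: stemmed tulip beer glass, 80 mm wide, 150 mm tall
- pint: bystander, to be left alone: clear pint glass, 88 mm wide, 150 mm tall
- ferrule: bystander, to be left alone: steel pipe ferrule ring, 64 mm wide, 28 mm tall, lying flat
- wrench: bystander, to be left alone: steel wrench lying flat
- sanitiser: bystander, to be left alone: white plastic bottle with a blue cap, 64 mm wide, 190 mm tall
- brush: bystander, to be left alone: small brush lying flat
- gasket_cup: bystander, to be left alone: small steel bowl, 84 mm wide, 60 mm tall
Not all that is in view belongs to the job. What is shaped like the part that bears vial_red1_mid but green is not meant.

How it is judged:
By the outcome, as a careful person would: the job done as asked, in the order asked, and still so for the second after the job is handed in, while the arm keeps its last pose, push and grip.
It also fails if it takes over 64 s, if anything falls off the work surface, if the arm or the gripper's body presses on something with over 40 N, if the wrist force passes 120 N, or if a joint passes its speed limit or range.

## Robot

A 6-joint arm with a two-finger parallel gripper is mounted at the origin on the work surface. World frame = base frame: x ahead of the robot, y to its left, z up, the work surface at z = 0. Lengths are in mm, angles in rad, forces in N, time in s.
With the tool pointing down it reaches from about 225 to 725 mm from the base axis. Payload 3.1 kg.
Tool frame: the origin (TCP) lies on the centre line of the jaws, within the pads' length; the fingertips stand 17 mm ahead of it and the grasp point (between the pads) lies 2 mm behind it (r.finger_overhang is the z of the fingertips in the tool frame, in mm); z points along the fingers, y is the line along which they close (so a half turn about z gives the same grasp; the last joint's range is limited). The gripper opens to 85 mm and grips with 20 to 120 N. Pads are 22 mm wide; open, the fingers measure 114 mm over their backs; the gripper's body (76 mm by 85 mm) begins 54 mm behind the grasp point. The pads swing forward as they close: fully open they stand 13 mm farther back than shut.
Start: joints at [1.156, 0.048, 0.099, 1.622, 0, 1.443], TCP at [148.522, 503.546, 248.312] pointing down, gripper open.
Joint ranges: [-2.91, 2.91], [-0.99, 1.94], [-1.21, 1.42], [-2.12, 2.29], [-1.49, 1.47], [-3.14, 3.14]. Speed limits (rad/s): [2.79, 2.79, 3.14, 3.14, 3.14, 3.14].

## Interface

Orientations are given as a unit quaternion [w, x, y, z].
In Python, from workcell import r, viewer, workorder gives the robot as it stands.
- The arm moves only by the shell command python3 -m jog 'ROWS'. ROWS is JSON, a list that holds one entry, the list of rows, each a list of 7 numbers: the finger opening in cm, from 0 to 8.54, then the shift along the tool's x, y, z in cm, then the turn, a rotation vector about the tool's x, y, z in rad. In form: [[[gripper, dx, dy, dz, rx, ry, rz], ...]]. A call has 1 to 5 rows; each row is the pose to reach, as a shift and turn from the pose commanded when the call began, along the tool's axes at that moment; what a row does not reach only later rows make up. A row lasts 1/12 s, in which the tool goes at most 41.7 mm and 7.16 degrees, less where a joint would pass 70% of its speed; a pose out of reach is approached as far as the arm can. A call with a gripper value outside its range is refused whole. The fingers move at their own pace and stop on an object; the grip force is fixed at half the most. Time passes only in rows, so rows that repeat a pose let the fingers close. It gives the time, the measured TCP pose, the force, the opening and the grip force at its end, in the units of the state.
- r.state(): the state, without advancing time (a new reading comes with each control period).
- viewer.get_image(name): name is "scene" or "top"; returns a dict with "color" (384x512x3 uint8, red, green, blue), "camera_matrix" (3x3 intrinsics, pixels), "rvec" (rotation vector, rad) and "tvec" (3), from world to camera coordinates, as OpenCV has them. Camera axes: x right, y down, z forward; pixel columns grow to the right and rows downward; lengths in mm; the calibration is good to about 2 mm. A picture is of the moment at which its call begins. There is no depth.
- workorder.job_done(): hands the job in; it is judged then, once.
The state is a dict: "clock": time; "q": joint angles; "qd": joint speeds; "joint_torque": joint torques, N m; "eef_pos": TCP position; "tool_rot": TCP orientation; "wrist_force": force on the tool from outside, world axes, zero at the start; "torque": the same for the moment, N m; "gripper_width": finger opening in mm; "finger_force": force on a finger pad.
Only numpy, scipy, OpenCV 4.12 (cv2) and the standard library are available. Lean on these libraries where they do the work, as an engineer would, in place of code of your own. Each camera call takes 0.05 s, during which the arm holds its last target. There are 200 camera calls.

## Working session

There is one attempt and no reset: what is moved stays moved. The work goes in short steps, Python scripts to look and compute and a shell command to move; the robot and the scene stay as the last step left them, time stands still between calls to the robot, and variables do not carry over. Pictures are saved under pics/ and viewed, at most 10 in all, crops included, and the job is handed in when it is done.

```bash
mkdir -p pics; ls
python3 - <<'E'
from workcell import r, viewer
import cv2
for n in("scene","top"):
    d=viewer.get_image(n); cv2.imwrite(f"pics/{n}0.png",cv2.resize(d["color"][:,:,::-1],(800,600),interpolation=cv2.INTER_CUBIC))
    print(n,d["camera_matrix"],d["rvec"],d["tvec"])
s=r.state();print(s)
E
```

```text
pics
scene [[401.567424     0.         254.29919704]
 [  0.         401.567424   188.71593121]
 [  0.           0.           1.        ]] [ 2.17828972  1.12541211 -0.43842922] [-324.1641274  -271.72347151 1561.7225643 ]
top [[378.62529231   0.         256.29827492]
 [  0.         378.62529231 192.88766996]
 [  0.           0.           1.        ]] [ 2.16561361 -2.15774685  0.08413111] [  17.99078446  554.57791462 1314.57579487]
{'clock': 0.1, 'q': array([ 1.15619049e+00,  4.86997479e-02,  9.77168349e-02,  1.62197511e+00,
       -3.86521936e-06,  1.44299687e+00]), 'qd': array([ 1.42964175e-03, -1.48131414e-03,  4.87471173e-03, -8.16007565e-05,
        3.85909580e-04,  1.26532699e-03]), 'joint_torque': array([ 2.61699912e-03, -3.39852118e+01,  3.20934963e+01,  1.57878909e-02,
       -1.10174053e-04,  3.11355954e-06]), 'eef_pos': array([148.3201449 , 503.07325625, 247.20327186]), 'tool_rot': array([-2.87687371e-04,  1.42912106e-01,  9.89734794e-01, -1.04186235e-03]), 'wrist_force': array([0.91996248, 0.50286967, 1.26280923]), 'torque': array([0.01178124, 0.02998088, 0.01240247]), 'finger_force': 0.0, 'gripper_width': 85.35132461788935}
```

View pics/top0.png

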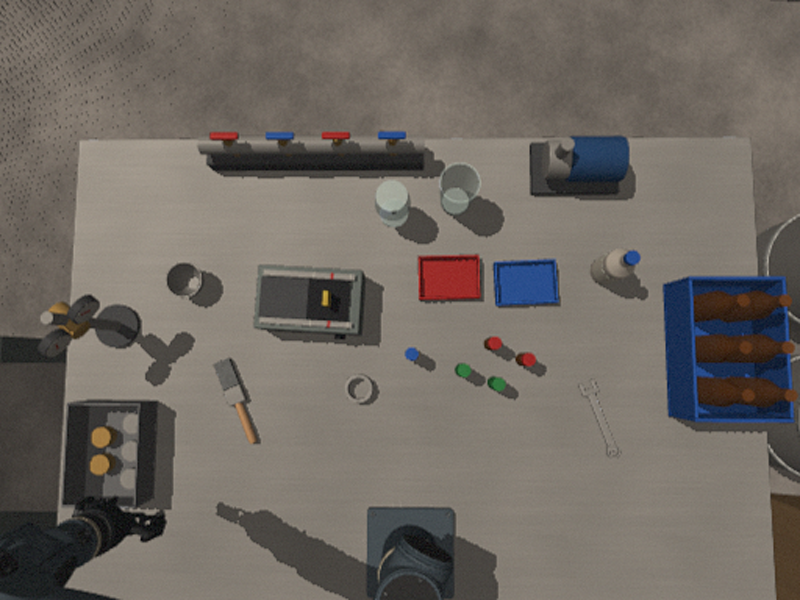

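View pics/scene0.png

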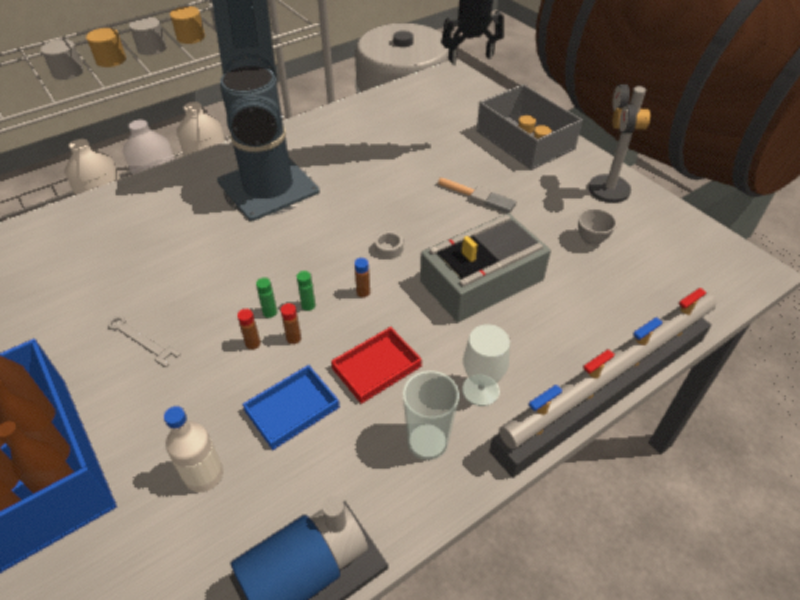

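Candidates (800x600 top view): red-capped vials at (494,343) and (527,360). Green decoys at (463,370) and (498,384), which are excluded. The blue-capped vial is at (411,354), and the sanitiser's blue cap at (631,258) is not a vial. The tab is at (327,298), with the stripes at (331,275) and (331,322). The red tray is at (449,278) and the blue tray at (526,283).

```bash
cat > h.py <<'E'
import numpy as np, cv2
from workcell import r, viewer
from scipy.spatial.transform import Rotation as R
def cam(n): 
    d=viewer.get_image(n); d["R"]=cv2.Rodrigues(np.array(d["rvec"],float))[0]; return d
def back(d,uv,z):
    uv=np.atleast_2d(uv).astype(float); K=np.array(d["camera_matrix"]);t=np.ravel(d["tvec"])
    c=-d["R"].T@t; ray=(d["R"].T@np.linalg.inv(K)@np.c_[uv,np.ones(len(uv))].T).T
    return c+ray*((z-c[2])/ray[:,2])[:,None]
def proj(d,P): return cv2.projectPoints(np.atleast_2d(P).astype(float),np.array(d["rvec"],float),np.array(d["tvec"],float),np.array(d["camera_matrix"]),None)[0][:,0]
H={"red":[(0,8),(172,180)],"blue":[(100,125)],"green":[(50,85)],"yellow":[(20,30)]}
def blobs(d,c,amin=15,smin=150,vmin=60):
    h=cv2.cvtColor(d["color"],cv2.COLOR_RGB2HSV); m=0
    for a,b in H[c]: m=m|cv2.inRange(h,(a,smin,vmin),(b,255,255))
    n,l,s,ce=cv2.connectedComponentsWithStats(m)
    return [(int(s[i,4]),ce[i],l==i) for i in range(1,n) if s[i,4]>=amin]
def rect(m): return cv2.minAreaRect(np.argwhere(m)[:,::-1].astype(np.float32))
E
python3 - <<'E'
from h import *
np.set_printoptions(precision=1,suppress=True)
for n in("top","scene"):
  d=cam(n)
  for c in H:
    for a,ce,m in blobs(d,c):
      if c=="yellow" and n=="top" or a>10:
        q=rect(m) if a>300 else None
        z=25 if a>300 else 117 if c=="yellow" else 85
        print(n,c,a,ce*1.5625,back(d,ce,z)[0][:2],z, back(d,cv2.boxPoints(q),25)[:,:2].tolist() if q and a<3000 else "")
im=cam("top");c=im["color"]
a=cv2.resize(c[155:260,150:370][:,:,::-1],(800,382),interpolation=cv2.INTER_CUBIC)
cv2.imwrite("pics/crop1.png",a)
E
```

```text
top red 76 [223.5 135.5] [922.1 417.9] 85 
top red 70 [334.8 135.2] [922.1 167.5] 85 
top red 1074 [448.3 277.1] [610.7 -88.7] 25 [[658.53950150312, -18.62856196200893], [662.6152550354482, -157.9383684848527], [563.4279979914029, -159.83287504437547], [559.2054999463729, -21.53059371631965]]
top red 60 [493.6 342.8] [ 459.9 -181.7] 85 
top red 64 [527.3 358.9] [ 425.8 -253.4] 85 
top blue 66 [278.5 135.2] [922.5 294. ] 85 
top blue 67 [390.8 135.1] [921.8  42.1] 85 
top blue 344 [601.7 152.2] [ 902.7 -444.1] 25 [[938.1579347976176, -379.8757466881372], [937.7852668201856, -502.29296545546276], [852.2855503030465, -499.51771827123673], [852.5004077673957, -377.83710137717827]]
top blue 64 [631.  257.5] [ 645.9 -480.9] 85 
top blue 1079 [525.1 282.2] [ 599.3 -262.8] 25 [[645.1251097249863, -190.6027572749653], [651.8243322586494, -331.9065198696095], [554.0905644214927, -334.23907389899944], [547.280534140957, -193.94694462374062]]
top blue 3119 [705.9 352.3] [ 442.5 -661.9] 25 
top blue 190 [778.3 326.5] [ 497.1 -788. ] 85 
top blue 44 [411.  353.3] [436.6  -4.3] 85 
top blue 212 [77
[... 641 characters left out ...]
1 406.1] [ 612.6 -267.3] 25 [[561.8853501082319, -336.0301589320512], [548.4235985632192, -187.76234728648808], [660.3541728118817, -195.16864873497383], [667.2317502847046, -335.3014533324278]]
scene blue 110 [544.5 397.3] [880.4  73.8] 85 
scene blue 120 [174.3 416.4] [ 558.6 -442.4] 85 
scene blue 23 [  5.4 449.3] [ 461.9 -680.6] 85 
scene blue 2211 [286.4 565.4] [ 849.4 -403.3] 25 [[799.6459321262685, -474.98616093482434], [799.3299182856126, -341.9972744969461], [907.2412054585508, -340.2985332584568], [902.1291674123313, -465.7350101327061]]
scene green 43 [303.2 279.1] [ 410.1 -118.5] 85 
scene green 43 [262.8 286.1] [ 381.1 -191.5] 85 
scene yellow 119 [469.1 248.3] [555.4 177.8] 117
```

View pics/crop1.png

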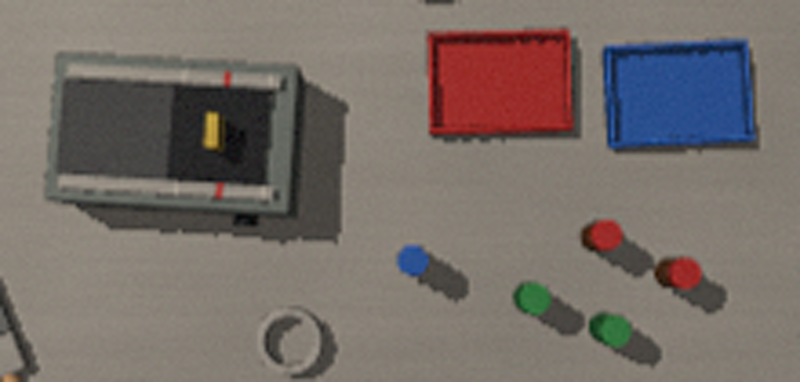

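The crop confirms it: red caps at crop (604,236) and (685,273), blue cap at (413,261), green decoys separate. The lamp stripes are at (228,78) and (219,190), so lamp yaw is about -4.6° and opening is towards world +y. I'll do the blue vial first, aligning tool y with world y.

```bash
python3 -m jog '[[[5,-2.8,-2.7,0,0,0,-0.1],[5,-5.6,-5.4,0,0,0,-0.2],[5,-8.4,-8.1,0,0,0,-0.287],[5,-11.2,-10.8,0,0,0,-0.287],[5,-14,-13.5,0,0,0,-0.287]]]'
python3 - <<'E'
from h import *
s=r.state();print(s["eef_pos"],R.from_quat(s["tool_rot"],scalar_first=True).as_matrix().round(3),s["q"].round(2))
E
```

```text
clock: 0.67
eef_pos: [244.9, 332.9, 248.1]
tool_rot: [0.0, -0.001, 1.0, -0.0]
wrist_force: [0.4, -0.0, 0.9]
gripper_width: 50.0
finger_force: 0.0
[244.91579911 332.94633851 248.14364733] [[-1.    -0.002  0.   ]
 [-0.002  1.    -0.   ]
 [-0.    -0.    -1.   ]] [ 0.77 -0.24 -0.17  1.64 -0.    0.77]
```

```bash
python3 -m jog '[[[5,-1.9,-3.4,0,0,0,0],[5,-3.8,-6.8,0,0,0,0],[5,-5.7,-10.1,0,0,0,0],[5,-7.6,-13.5,0,0,0,0],[5,-9.6,-16.9,0,0,0,0]]]'
python3 -m jog '[[[5,-2.4,-4.2,0,0,0,0],[5,-4.8,-8.4,1.5,0,0,0],[5,-7.2,-12.6,4,0,0,0],[5,-9.6,-16.9,7,0,0,0],[5,-9.6,-16.9,9,0,0,0]]]'
python3 - <<'E'
from h import *
d=cam("scene");print(proj(d,[437,-4.5,90]),proj(d,r.state()["eef_pos"]))
u,v=proj(d,[437,-4.5,90])[0].astype(int)
cv2.imwrite("pics/b1.png",cv2.resize(d["color"][v-50:v+50,u-65:u+65][:,:,::-1],(780,600),interpolation=cv2.INTER_CUBIC))
E
```

```text
clock: 1.08
eef_pos: [341.0, 163.8, 248.5]
tool_rot: [0.0, -0.0, 1.0, 0.0]
wrist_force: [1.6, 1.0, 0.3]
gripper_width: 49.8
finger_force: 0.0
clock: 1.5
eef_pos: [434.6, 2.2, 170.7]
tool_rot: [0.003, 0.001, 1.0, -0.001]
wrist_force: [1.5, 0.3, 0.0]
gripper_width: 50.0
finger_force: 0.0
[[230.07470658 167.28356141]] [[229.18326145 148.67274822]]
```

View pics/b1.png

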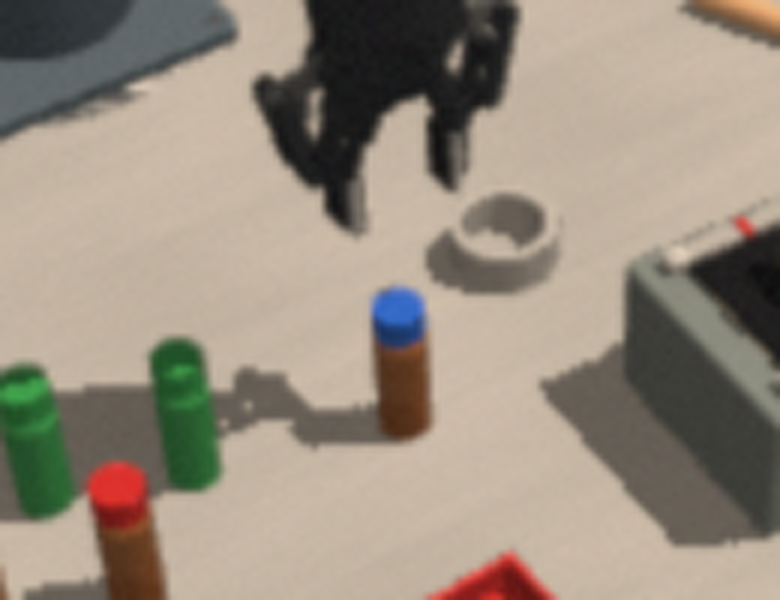

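The gripper hangs over the blue vial, and its cap at crop (398,302) matches the estimate. I'll descend and grip.

```bash
python3 -m jog '[[[5,0,0,1,0,0,0],[5,0,0,4,0,0,0],[5,0,0,7.5,0,0,0],[5,0,0,10.8,0,0,0],[5,0,0,10.8,0,0,0]]]'
python3 -m jog '[[[5,0,0,0,0,0,0],[2,0,0,0,0,0,0],[2,0,0,0,0,0,0],[2,0,0,0,0,0,0],[2,0,0,0,0,0,0]]]'
python3 -m jog '[[[2,0,0,0,0,0,0],[2,0,0,0,0,0,0],[2,0,0,-1,0,0,0],[2,0,0,-3,0,0,0],[2,0,0,-5,0,0,0]]]'
```

```text
clock: 1.97
eef_pos: [425.3, 7.0, 54.2]
tool_rot: [-0.007, -0.001, 1.0, 0.001]
wrist_force: [-1.9, 0.6, -1.3]
gripper_width: 50.0
finger_force: 0.0
clock: 2.38
eef_pos: [434.4, 5.1, 64.4]
tool_rot: [0.003, -0.0, 1.0, -0.0]
wrist_force: [-1.1, 0.4, 7.2]
gripper_width: 28.0
finger_force: 59.6
clock: 2.8
eef_pos: [431.0, 5.2, 111.6]
tool_rot: [-0.001, -0.0, 1.0, 0.0]
wrist_force: [0.8, 0.8, -0.4]
gripper_width: 28.5
finger_force: 59.1
```

```bash
python3 -m jog '[[[2,0,0,-2,0,0,0],[2,-1.5,-2.5,-4,0,0,0],[2,-3,-5,-5.5,0,0,0],[2,-4.8,-8,-5.5,0,0,0],[2,-6.5,-11,-5.5,0,0,0]]]'
python3 -m jog '[[[2,-2,-3,0,0,0,0],[2,-4,-6,0,0,0,0],[2,-6,-9,0,0,0,0],[2,-8,-12,0,0,0,0],[2,-10,-15,0,0,0,0]]]'
python3 -m jog '[[[2,0,0,0,0,0,0],[2,0,0,0,0,0,0],[2,0,0,0,0,0,0]]]'
python3 - <<'E'
from h import *
d=cam("scene");p=r.state()["eef_pos"];print(p)
u,v=proj(d,p)[0].astype(int)
cv2.imwrite("pics/b2.png",cv2.resize(d["color"][v-40:v+60,u-65:u+65][:,:,::-1],(780,600),interpolation=cv2.INTER_CUBIC))
print(u,v,[(a,c) for a,c,_ in blobs(d,"blue",5)])
E
```

```text
clock: 3.22
eef_pos: [498.8, -106.3, 169.0]
tool_rot: [0.002, -0.001, 1.0, -0.001]
wrist_force: [0.5, 0.1, -1.1]
gripper_width: 28.3
finger_force: 59.3
clock: 3.63
eef_pos: [597.6, -256.5, 166.7]
tool_rot: [0.0, 0.0, 1.0, -0.0]
wrist_force: [-0.0, 0.6, -0.3]
gripper_width: 28.1
finger_force: 59.3
clock: 3.88
eef_pos: [596.6, -254.7, 166.0]
tool_rot: [-0.001, 0.0, 1.0, 0.0]
wrist_force: [-0.0, 0.7, -0.5]
gripper_width: 28.0
finger_force: 59.4
[ 596.54834804 -254.15479252  166.67186284]
179 222 [(82, array([413.87804878, 209.98780488])), (110, array([180.74545455, 220.47272727])), (3864, array([ 33.48421325, 304.55512422])), (1650, array([185.63515152, 260.13757576])), (108, array([348.48148148, 254.27777778])), (139, array([111.42446043, 266.20143885])), (22, array([  3.31818182, 287.40909091])), (2127, array([183.4203103 , 361.87400094]))]
```

View pics/b2.png

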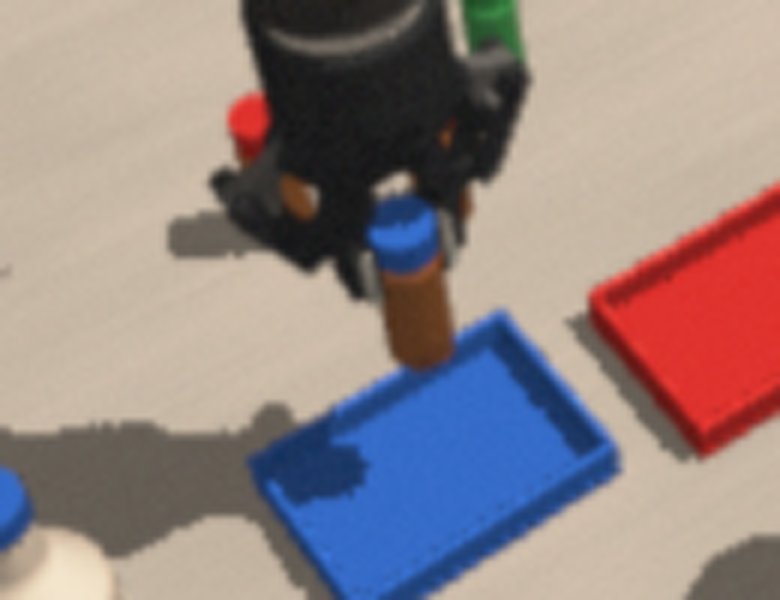

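The vial hangs upright, held near its cap (bottom at crop (425,360)), over the blue tray. I'll lower it with a small correction.

```bash
python3 -m jog '[[[2,-0.3,-0.8,2,0,0,0],[2,-0.3,-0.8,4.5,0,0,0],[2,-0.3,-0.8,7,0,0,0],[2,-0.3,-0.8,8.5,0,0,0],[2,-0.3,-0.8,9,0,0,0]]]'
python3 -m jog '[[[2,0,0,0,0,0,0],[2,0,0,0,0,0,0],[2,0,0,0.2,0,0,0],[2,0,0,0.3,0,0,0],[2,0,0,0.3,0,0,0]]]'
```

```text
clock: 4.35
eef_pos: [597.4, -260.2, 73.5]
tool_rot: [-0.002, -0.001, 1.0, 0.001]
wrist_force: [-1.1, -0.1, -1.6]
gripper_width: 28.0
finger_force: 59.4
clock: 4.77
eef_pos: [600.6, -263.1, 74.5]
tool_rot: [0.001, -0.0, 1.0, -0.001]
wrist_force: [0.5, 0.3, -0.7]
gripper_width: 28.3
finger_force: 59.4
```

```bash
python3 -m jog '[[[2,0,0,0.2,0,0,0],[2,0,0,0.2,0,0,0],[2,0,0,0.2,0,0,0]]]'
python3 -m jog '[[[2,0,0,0.15,0,0,0],[2,0,0,0.15,0,0,0],[2,0,0,0.15,0,0,0]]]'
python3 -m jog '[[[2,0,0,0.1,0,0,0],[2,0,0,0.1,0,0,0],[2,0,0,0.1,0,0,0]]]'
```

```text
clock: 5.02
eef_pos: [599.8, -262.8, 71.0]
tool_rot: [-0.0, -0.0, 1.0, 0.0]
wrist_force: [0.1, 0.5, -0.6]
gripper_width: 28.0
finger_force: 59.4
clock: 5.27
eef_pos: [600.0, -262.9, 69.7]
tool_rot: [0.0, -0.0, 1.0, -0.0]
wrist_force: [0.8, -0.3, -0.3]
gripper_width: 28.2
finger_force: 59.5
clock: 5.52
eef_pos: [600.1, -263.0, 69.6]
tool_rot: [0.0, -0.0, 1.0, -0.0]
wrist_force: [-1.5, -0.0, 4.6]
gripper_width: 28.0
finger_force: 59.9
```

```bash
python3 -m jog '[[[3.2,0,0,0,0,0,0],[4.5,0,0,0,0,0,0],[5,0,0,0,0,0,0],[5,0,0,0,0,0,0],[5,0,0,-1,0,0,0]]]'
python3 -m jog '[[[5,0,0,-2,0,0,0],[5,0,0,-4.5,0,0,0],[5,0,0,-7,0,0,0],[5,0,0,-8.5,0,0,0],[5,0,0,-8.5,0,0,0]]]'
python3 -m jog '[[[5,2.5,1.4,0,0,0,0],[5,5.5,3.2,0,0,0,0],[5,8.5,5,0,0,0,0],[5,11.5,6.8,0,0,0,0],[5,14,8.1,0,0,0,0]]]'
python3 -m jog '[[[5,0,0,0,0,0,0],[5,0,0,0,0,0,0],[5,0,0,0,0,0,0]]]'
python3 - <<'E'
from h import *
d=cam("scene");t=cam("top")
for c in("red","blue","green"):
  print(c,[back(d,ce,85)[0][:2].round(1) for a,ce,m in blobs(d,c) if a<140],[back(t,ce,85)[0][:2].round(1) for a,ce,m in blobs(t,c) if a<140])
cv2.imwrite("pics/c.png",cv2.resize(d["color"][160:300,100:290][:,:,::-1],(780,575),interpolation=cv2.INTER_CUBIC))
E
```

```text
clock: 5.93
eef_pos: [598.1, -261.8, 75.7]
tool_rot: [-0.002, -0.0, 1.0, 0.001]
wrist_force: [-0.8, 0.1, -1.3]
gripper_width: 49.4
finger_force: 0.0
clock: 6.35
eef_pos: [602.3, -264.1, 169.8]
tool_rot: [0.004, -0.0, 1.0, -0.002]
wrist_force: [0.9, -0.6, 0.3]
gripper_width: 49.9
finger_force: 0.0
clock: 6.77
eef_pos: [457.3, -180.1, 162.1]
tool_rot: [-0.001, -0.0, 1.0, 0.001]
wrist_force: [0.1, -0.8, 1.1]
gripper_width: 49.8
finger_force: 0.0
clock: 7.02
eef_pos: [460.2, -182.1, 163.3]
tool_rot: [0.0, -0.0, 1.0, -0.0]
wrist_force: [-0.1, -0.1, 0.8]
gripper_width: 49.6
finger_force: 0.0
red [array([880.7, 458.2]), array([ 466.6, -182.5]), array([ 434.1, -254.5]), array([880.4, 202.1])] [array([921.9, 417.2]), array([922.1, 167.5])]
blue [array([880.7, 330. ]), array([880.4,  73.8]), array([ 558.6, -442.4]), array([ 461.3, -680.7])] [array([922.5, 294. ]), array([921.8,  42.1]), array([ 646.1, -481. ])]
green [array([ 413.4, -115.5])] []
```

View pics/c.png

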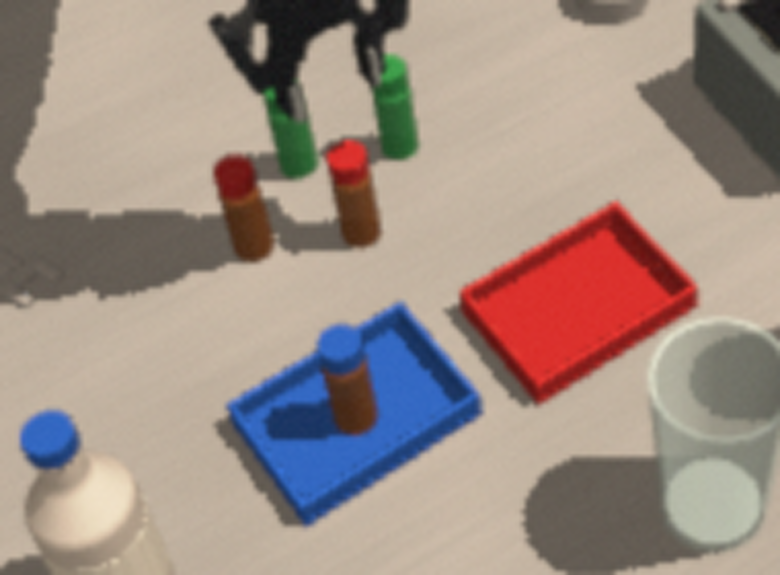

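The blue vial stands upright in the blue tray at (350,385). The red vials are untouched and the gripper is above red1, so I'll grip that next.

```bash
python3 -m jog '[[[5,0,0,1.5,0,0,0],[5,0,0,4,0,0,0],[5,0,0,6.5,0,0,0],[5,0,0,9,0,0,0],[5,0,0,10.5,0,0,0]]]'
python3 -m jog '[[[5,0,0,0,0,0,0],[5,0,0,0,0,0,0],[5,0,0,0,0,0,0],[2,0,0,0,0,0,0],[2,0,0,0,0,0,0]]]'
python3 -m jog '[[[2,0,0,0,0,0,0],[2,0,0,0,0,0,0],[2,0,0,0,0,0,0]]]'
python3 -m jog '[[[2,0,0,-1,0,0,0],[2,0,0,-3,0,0,0],[2,0,0,-5.5,0,0,0],[2,0,0,-8,0,0,0],[2,0,0,-9,0,0,0]]]'
python3 -m jog '[[[2,0,0,0,0,0,0],[2,0,0,0,0,0,0]]]'
```

```text
clock: 7.53
eef_pos: [459.6, -181.8, 55.7]
tool_rot: [-0.001, 0.0, 1.0, 0.001]
wrist_force: [0.0, 0.4, -1.0]
gripper_width: 50.1
finger_force: 0.0
clock: 7.95
eef_pos: [461.4, -182.5, 60.7]
tool_rot: [0.002, -0.0, 1.0, -0.001]
wrist_force: [-0.5, 1.3, 3.5]
gripper_width: 28.3
finger_force: 59.0
clock: 8.2
eef_pos: [461.4, -182.4, 60.7]
tool_rot: [0.002, -0.0, 1.0, -0.001]
wrist_force: [1.8, 2.0, 5.3]
gripper_width: 28.2
finger_force: 59.5
clock: 8.62
eef_pos: [461.2, -182.7, 152.5]
tool_rot: [0.002, -0.0, 1.0, -0.001]
wrist_force: [0.4, -0.7, -0.3]
gripper_width: 28.5
finger_force: 59.2
clock: 8.78
eef_pos: [460.0, -182.0, 148.6]
tool_rot: [0.0, -0.0, 1.0, -0.0]
wrist_force: [-0.0, 0.0, -0.9]
gripper_width: 28.2
finger_force: 59.1
```

```bash
python3 -m jog '[[[2,-1.5,1.2,-0.5,0,0,0],[2,-3.6,3,-0.5,0,0,0],[2,-6,5,-0.5,0,0,0],[2,-8.4,7,-0.5,0,0,0],[2,-10.8,9,-0.5,0,0,0]]]'
python3 -m jog '[[[2,-2.2,1.8,0,0,0,0],[2,-3.7,3.1,0,0,0,0],[2,-4.2,3.55,0,0,0,0],[2,-4.2,3.55,0,0,0,0],[2,-4.2,3.55,0,0,0,0]]]'
python3 -m jog '[[[2,0,0,1.5,0,0,0],[2,0,0,4,0,0,0],[2,0,0,6,0,0,0],[2,0,0,7.5,0,0,0],[2,0,0,8,0,0,0]]]'
python3 -m jog '[[[2,0,0,0,0,0,0],[2,0,0,0,0,0,0],[2,0,0,0,0,0,0]]]'
```

```text
clock: 9.2
eef_pos: [567.2, -90.6, 150.6]
tool_rot: [-0.002, 0.0, 1.0, 0.001]
wrist_force: [0.1, -1.1, -0.5]
gripper_width: 28.2
finger_force: 59.2
clock: 9.62
eef_pos: [608.4, -56.3, 151.5]
tool_rot: [-0.002, -0.0, 1.0, 0.0]
wrist_force: [-0.1, -0.7, -1.2]
gripper_width: 28.3
finger_force: 59.2
clock: 10.03
eef_pos: [606.0, -57.1, 69.6]
tool_rot: [-0.004, 0.001, 1.0, 0.0]
wrist_force: [-0.6, 0.7, -1.9]
gripper_width: 28.1
finger_force: 59.2
clock: 10.28
eef_pos: [610.5, -57.0, 75.3]
tool_rot: [0.001, 0.0, 1.0, -0.0]
wrist_force: [0.5, -0.6, -0.0]
gripper_width: 28.4
finger_force: 59.2
```

```bash
python3 -m jog '[[[2,0,0,0.4,0,0,0],[2,0,0,0.7,0,0,0],[2,0,0,0.7,0,0,0],[2,0,0,0.7,0,0,0]]]'
python3 -m jog '[[[2,0,0,0.15,0,0,0],[2,0,0,0.15,0,0,0],[2,0,0,0.15,0,0,0]]]'
python3 -m jog '[[[2,0,0,0.1,0,0,0],[2,0,0,0.1,0,0,0],[2,0,0,0.1,0,0,0]]]'
```

```text
clock: 10.62
eef_pos: [609.7, -56.2, 66.5]
tool_rot: [-0.0, -0.0, 1.0, 0.0]
wrist_force: [0.3, -0.3, -0.8]
gripper_width: 28.4
finger_force: 59.2
clock: 10.87
eef_pos: [610.2, -56.3, 65.8]
tool_rot: [0.0, -0.0, 1.0, -0.0]
wrist_force: [-1.8, 0.7, 2.3]
gripper_width: 28.2
finger_force: 59.4
clock: 11.12
eef_pos: [610.3, -56.3, 65.7]
tool_rot: [0.001, -0.0, 1.0, -0.0]
wrist_force: [-2.7, 1.0, 6.2]
gripper_width: 27.9
finger_force: 59.9
```

```bash
python3 -m jog '[[[3.2,0,0,0,0,0,0],[4.5,0,0,0,0,0,0],[5,0,0,0,0,0,0],[5,0,0,0,0,0,0],[5,0,0,-1,0,0,0]]]'
python3 -m jog '[[[5,0,0,-2,0,0,0],[5,0,0,-4.5,0,0,0],[5,0,0,-7,0,0,0],[5,0,0,-9,0,0,0],[5,0,0,-9,0,0,0]]]'
python3 -m jog '[[[5,1.5,-1.6,0,0,0,0],[5,3.6,-3.8,0,0,0,0],[5,5.8,-6.2,0,0,0,0],[5,8,-8.6,0,0,0,0],[5,10.2,-11,0,0,0,0]]]'
python3 -m jog '[[[5,2.2,-2.4,0,0,0,0],[5,4.4,-4.8,0,0,0,0],[5,6.6,-7.1,0,0,0,0],[5,8.15,-8.8,0,0,0,0],[5,8.15,-8.8,0,0,0,0]]]'
python3 -m jog '[[[5,0,0,0,0,0,0],[5,0,0,0,0,0,0],[5,0,0,0,0,0,0]]]'
```

```text
clock: 11.53
eef_pos: [607.8, -55.9, 71.4]
tool_rot: [-0.003, -0.0, 1.0, 0.001]
wrist_force: [-0.3, -0.6, 0.2]
gripper_width: 50.1
finger_force: 0.0
clock: 11.95
eef_pos: [612.9, -56.9, 170.9]
tool_rot: [0.005, -0.0, 1.0, -0.001]
wrist_force: [0.2, -0.4, 0.8]
gripper_width: 50.2
finger_force: 0.0
clock: 12.37
eef_pos: [506.6, -166.9, 163.7]
tool_rot: [-0.0, -0.001, 1.0, 0.0]
wrist_force: [0.4, -1.1, -0.5]
gripper_width: 50.4
finger_force: 0.0
clock: 12.78
eef_pos: [423.6, -257.0, 163.9]
tool_rot: [-0.001, 0.002, 1.0, -0.001]
wrist_force: [0.5, 0.7, 0.6]
gripper_width: 49.8
finger_force: 0.0
clock: 13.03
eef_pos: [426.9, -253.6, 164.0]
tool_rot: [0.0, -0.001, 1.0, 0.0]
wrist_force: [0.9, 1.2, 0.1]
gripper_width: 49.6
finger_force: 0.0
```

```bash
python3 -m jog '[[[5,0,0,1.5,0,0,0],[5,0,0,4,0,0,0],[5,0,0,6.5,0,0,0],[5,0,0,9,0,0,0],[5,0,0,10.4,0,0,0]]]'
python3 -m jog '[[[5,0,0,0,0,0,0],[5,0,0,0,0,0,0],[5,0,0,0,0,0,0],[2,0,0,0,0,0,0],[2,0,0,0,0,0,0]]]'
python3 -m jog '[[[2,0,0,0,0,0,0],[2,0,0,0,0,0,0],[2,0,0,0,0,0,0]]]'
python3 -m jog '[[[2,0,0,-1,0,0,0],[2,0,0,-3,0,0,0],[2,0,0,-5.5,0,0,0],[2,0,0,-8,0,0,0],[2,0,0,-10,0,0,0]]]'
python3 -m jog '[[[2,0,0,-1,0,0,0],[2,0,0,-1,0,0,0],[2,0,0,-1,0,0,0]]]'
```

```text
clock: 13.45
eef_pos: [425.7, -252.1, 56.9]
tool_rot: [-0.002, -0.001, 1.0, 0.001]
wrist_force: [-0.1, 0.3, -0.6]
gripper_width: 49.8
finger_force: 0.0
clock: 13.87
eef_pos: [427.7, -254.8, 62.1]
tool_rot: [0.001, -0.0, 1.0, -0.001]
wrist_force: [0.4, 2.5, 5.4]
gripper_width: 28.2
finger_force: 58.7
clock: 14.12
eef_pos: [427.7, -254.9, 62.2]
tool_rot: [0.002, -0.0, 1.0, -0.001]
wrist_force: [-0.8, 1.3, 6.0]
gripper_width: 28.3
finger_force: 59.0
clock: 14.53
eef_pos: [426.4, -254.8, 162.3]
tool_rot: [0.0, 0.0, 1.0, -0.001]
wrist_force: [0.1, -0.2, 0.2]
gripper_width: 28.1
finger_force: 59.0
clock: 14.78
eef_pos: [426.4, -254.6, 170.2]
tool_rot: [0.0, -0.0, 1.0, -0.0]
wrist_force: [-0.2, -0.8, -1.8]
gripper_width: 28.3
finger_force: 59.0
```

```bash
python3 -m jog '[[[2,-1.5,1.1,0,0,0,0],[2,-3.6,2.6,0,0,0,0],[2,-6,4.3,0,0,0,0],[2,-8.5,6.1,0,0,0,0],[2,-11,7.9,0,0,0,0]]]'
python3 -m jog '[[[2,-2.5,1.8,0,0,0,0],[2,-5,3.5,0,0,0,0],[2,-6.8,4.8,0,0,0,0],[2,-7.5,5.3,0,0,0,0],[2,-7.5,5.3,0,0,0,0]]]'
python3 -m jog '[[[2,0,0,1.5,0,0,0],[2,0,0,4,0,0,0],[2,0,0,6.5,0,0,0],[2,0,0,8.5,0,0,0],[2,0,0,9.5,0,0,0]]]'
python3 -m jog '[[[2,0,0,0,0,0,0],[2,0,0,0,0,0,0],[2,0,0,0,0,0,0],[2,0,0,0,0,0,0]]]'
```

```text
clock: 15.2
eef_pos: [535.9, -174.1, 167.3]
tool_rot: [-0.002, 0.0, 1.0, 0.001]
wrist_force: [-0.3, -0.5, -1.3]
gripper_width: 28.2
finger_force: 59.0
clock: 15.62
eef_pos: [611.3, -120.6, 167.1]
tool_rot: [-0.002, -0.001, 1.0, 0.001]
wrist_force: [-0.4, 0.0, -1.1]
gripper_width: 28.0
finger_force: 59.0
clock: 16.03
eef_pos: [607.3, -122.6, 70.4]
tool_rot: [-0.004, 0.001, 1.0, 0.001]
wrist_force: [-0.8, 0.0, -1.4]
gripper_width: 28.2
finger_force: 59.0
clock: 16.37
eef_pos: [612.5, -123.0, 77.4]
tool_rot: [0.002, 0.0, 1.0, -0.001]
wrist_force: [0.4, 0.3, -0.6]
gripper_width: 28.2
finger_force: 59.0
```

```bash
python3 -m jog '[[[2,0,0,0.4,0,0,0],[2,0,0,0.7,0,0,0],[2,0,0,0.7,0,0,0],[2,0,0,0.7,0,0,0]]]'
python3 -m jog '[[[2,0,0,0.15,0,0,0],[2,0,0,0.15,0,0,0],[2,0,0,0.15,0,0,0]]]'
python3 -m jog '[[[2,0,0,0.1,0,0,0],[2,0,0,0.1,0,0,0],[2,0,0,0.1,0,0,0]]]'
```

```text
clock: 16.7
eef_pos: [611.1, -122.2, 67.8]
tool_rot: [-0.0, -0.0, 1.0, 0.0]
wrist_force: [0.4, 1.1, -0.0]
gripper_width: 27.7
finger_force: 59.0
clock: 16.95
eef_pos: [611.6, -122.3, 67.2]
tool_rot: [0.0, -0.0, 1.0, -0.0]
wrist_force: [-0.9, 1.0, 3.3]
gripper_width: 28.4
finger_force: 59.1
clock: 17.2
eef_pos: [611.8, -122.3, 67.2]
tool_rot: [0.001, -0.0, 1.0, -0.0]
wrist_force: [-1.4, 1.2, 5.9]
gripper_width: 28.2
finger_force: 59.6
```

```bash
python3 -m jog '[[[3.2,0,0,0,0,0,0],[4.2,0,0,0,0,0,0],[4.6,0,0,0,0,0,0],[4.6,0,0,0,0,0,0],[4.6,0,0,-1,0,0,0]]]'
python3 -m jog '[[[4.6,0,0,-2,0,0,0],[4.6,0,0,-4.5,0,0,0],[4.6,0,0,-7,0,0,0],[4.6,0,0,-9.5,0,0,0],[4.6,0,0,-12,0,0,0]]]'
python3 -m jog '[[[4.6,0,0,0,0,0,0],[4.6,0,0,0,0,0,0],[4.6,0,0,0,0,0,0]]]'
python3 - <<'E'
from h import *
np.set_printoptions(precision=1,suppress=True)
d=cam("scene");t=cam("top");print(r.state()["eef_pos"])
for n,c in(("s",d),("t",t)):
  y=[(a,ce,back(c,ce,117)[0][:2]) for a,ce,m in blobs(c,"yellow")];print(n,y)
  print(n,"red",[(a,ce,back(c,ce,98)[0][:2]) for a,ce,m in blobs(c,"red",2,100,60) if a<100])
a=cv2.resize(t["color"][155:230,155:255][:,:,::-1],(500,375),interpolation=cv2.INTER_CUBIC)
b=cv2.resize(d["color"][180:255,175:275][:,:,::-1],(500,375),interpolation=cv2.INTER_CUBIC)
e=cv2.resize(d["color"][130:205,260:360][:,:,::-1],(500,375),interpolation=cv2.INTER_CUBIC)
cv2.imwrite("pics/d.png",cv2.resize(np.vstack([np.hstack([a,b]),np.hstack([e,e])]),(800,600)))
E
```

```text
clock: 17.62
eef_pos: [609.4, -121.7, 72.8]
tool_rot: [-0.003, -0.0, 1.0, 0.001]
wrist_force: [-0.5, 0.4, -0.4]
gripper_width: 45.6
finger_force: 0.0
clock: 18.03
eef_pos: [611.2, -122.3, 197.4]
tool_rot: [0.0, -0.0, 1.0, -0.0]
wrist_force: [0.8, 0.2, -0.9]
gripper_width: 46.4
finger_force: 0.0
clock: 18.28
eef_pos: [611.3, -122.3, 195.4]
tool_rot: [-0.0, -0.0, 1.0, 0.0]
wrist_force: [-0.3, 0.5, -0.2]
gripper_width: 45.8
finger_force: 0.0
[ 610.4 -122.   193.7]
s [(120, array([300.1, 158.9]), array([555.1, 177.7]))]
s red [(8, array([288.9, 154.8]), array([505. , 174.9])), (9, array([308.3, 173.4]), array([604.6, 171.1])), (2, array([249.5, 221.5]), array([651.9, -80.1])), (2, array([ 13.5, 234.5]), array([ 322.6, -618.7])), (2, array([187.5, 249.5]), array([ 633.8, -262.9])), (2, array([ 29.5, 255.5]), array([ 415.5, -601.6])), (2, array([ 34. , 262.5]), array([ 443.6, -597.9])), (2, array([ 32. , 269.5]), array([ 461.5, -607.6])), (2, array([ 37.5, 277.5]), array([ 492.5, -602.7])), (5, array([  2., 290.]), array([ 477.7, -681.6])), (2, array([  7. , 288.5]), array([ 480.5, -670.9])), (2, array([  6.5, 294. ]), array([ 495. , -675.3])), (2, array([ 41. , 294.5]), array([ 544. , -608.7])), (3, array([ 15., 308.]), array([ 543.9, -667.7])), (2, array([  7.5, 311.5]), array([ 542.9, -684. ]))]
t [(40, array([208.1, 190.5]), array([553.2, 178.1]))]
t red [(89, array([214.4,  86. ]), array([918.7, 165.3])), (7, array([212.3, 175.9]), array([605. , 167.6])), (2, array([454.5, 187. ]), array([ 569. , -640.9])), (2, array([ 55.5, 199. ]), array([525. , 698.7])), (9, array([209.8, 207.1]), array([499.2, 174.3])), (2, array([453.5, 216. ]), array([ 472.6, -633.2])), (2, array([ 36. , 221.5]), array([448.7, 760.8]))]
```

View pics/d.png

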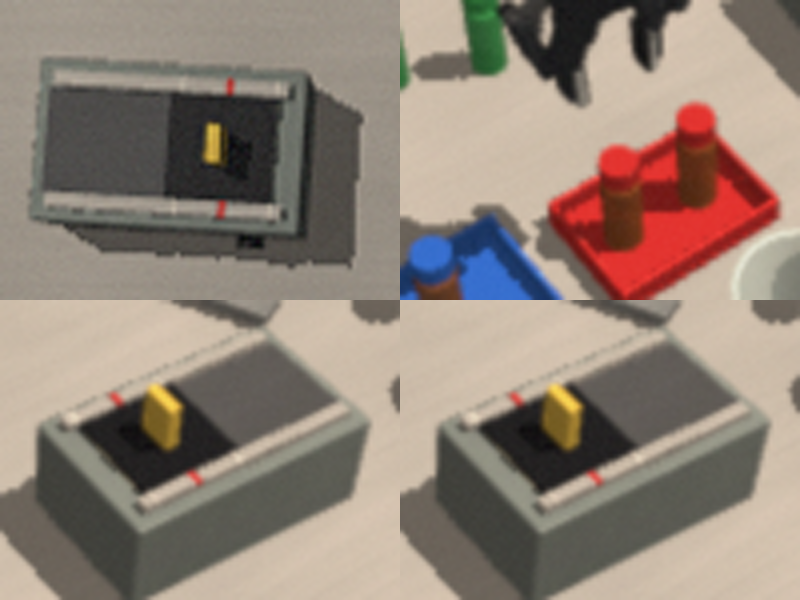

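Both red vials stand upright in the red tray. The shut shutter's tab is near (554,177.5), with lamp yaw about -3.2°. Next I'll move above the tab.

```bash
python3 -m jog '[[[4.6,0.3,1.5,0,0,0,0.02],[4.6,0.7,4,0,0,0,0.056],[4.6,1.2,6.7,0,0,0,0.056],[4.6,1.8,9.4,0,0,0,0.056],[4.6,2.3,12,0,0,0,0.056]]]'
python3 - <<'E'
from h import *
s=r.state();p=s["eef_pos"];M=R.from_quat(s["tool_rot"],scalar_first=True).as_matrix()
print(p,M.round(3),M.T@(np.array([554,177,195])-p))
E
```

```text
clock: 18.8
eef_pos: [586.8, -1.1, 193.4]
tool_rot: [-0.002, 0.028, 1.0, 0.0]
wrist_force: [-0.7, -0.0, -0.1]
gripper_width: 46.4
finger_force: 0.0
[586.80068794  -1.10271184 193.43677383] [[-0.998  0.056 -0.004]
 [ 0.056  0.998  0.001]
 [ 0.004  0.    -1.   ]] [ 42.77565456 175.97553232  -1.32671481]
```

```bash
python3 -m jog '[[[4.6,0.6,2.7,0,0,0,0],[4.6,1.2,5.4,0,0,0,0],[4.6,1.8,8.1,0,0,0,0],[4.6,2.5,10.8,0,0,0,0],[4.6,3.2,13.5,0,0,0,0]]]'
python3 -m jog '[[[4.6,0.5,2,0,0,0,0],[4.6,1,3.8,0,0,0,0],[4.6,1,3.8,0,0,0,0],[4.6,1,3.8,0,0,0,0],[4.6,1,3.8,0,0,0,0]]]'
python3 - <<'E'
from h import *
s=r.state();p=s["eef_pos"];M=R.from_quat(s["tool_rot"],scalar_first=True).as_matrix()
print(p,M.T@(np.array([554,177,121])-p))
E
```

```text
clock: 19.22
eef_pos: [562.4, 135.4, 193.5]
tool_rot: [-0.002, 0.028, 1.0, -0.0]
wrist_force: [0.5, 0.7, 0.2]
gripper_width: 46.2
finger_force: 0.0
clock: 19.63
eef_pos: [555.6, 172.2, 194.4]
tool_rot: [-0.001, 0.028, 1.0, -0.001]
wrist_force: [0.6, -0.0, 0.6]
gripper_width: 46.1
finger_force: 0.0
[555.56669261 172.1751874  194.39114736] [ 1.69926656  4.81507404 73.38883708]
```

```bash
python3 -m jog '[[[4.6,0.1,0.3,1.5,0,0,0],[4.6,0.1,0.3,3.5,0,0,0],[4.6,0.1,0.3,5.5,0,0,0],[4.6,0.1,0.3,6.8,0,0,0],[4.6,0.1,0.3,7.1,0,0,0]]]'
python3 -m jog '[[[4.6,0,0,0,0,0,0],[4.6,0,0,0,0,0,0],[4.6,0,0,0,0,0,0]]]'
python3 -m jog '[[[3,0,0,0,0,0,0],[2,0,0,0,0,0,0],[1.6,0,0,0,0,0,0],[1.2,0,0,0,0,0,0],[0.5,0,0,0,0,0,0]]]'
python3 -m jog '[[[0.5,0,0,0,0,0,0],[0.5,0,0,0,0,0,0],[0.5,0,0,0,0,0,0]]]'
python3 -m jog '[[[0.5,0,-0.1,0,0,0,0],[0.5,0,-0.1,0,0,0,0],[0.5,0,-0.1,0,0,0,0]]]'
```

```text
clock: 20.05
eef_pos: [553.2, 173.9, 120.6]
tool_rot: [-0.003, 0.029, 1.0, -0.001]
wrist_force: [0.0, -0.1, 0.1]
gripper_width: 46.1
finger_force: 0.0
clock: 20.3
eef_pos: [556.2, 175.5, 126.0]
tool_rot: [0.001, 0.028, 1.0, 0.0]
wrist_force: [1.4, 0.4, 0.1]
gripper_width: 46.0
finger_force: 0.0
clock: 20.72
eef_pos: [555.8, 177.5, 125.6]
tool_rot: [0.001, 0.027, 1.0, 0.002]
wrist_force: [1.0, 5.1, 2.6]
gripper_width: 10.8
finger_force: 59.1
clock: 20.97
eef_pos: [555.8, 177.4, 125.6]
tool_rot: [0.001, 0.027, 1.0, 0.002]
wrist_force: [0.1, 6.1, 2.7]
gripper_width: 10.8
finger_force: 59.1
clock: 21.22
eef_pos: [555.8, 177.4, 125.6]
tool_rot: [0.001, 0.027, 1.0, 0.003]
wrist_force: [0.8, 8.5, 2.2]
gripper_width: 11.1
finger_force: 59.1
```

Gripped the tab. The measured TCP holds at y=177.4 against the shut stop, which gives the reference. I'll slide +40 mm along lamp y.

```bash
python3 -m jog '[[[0.5,0,0.5,0,0,0,0],[0.5,0,1.3,0,0,0,0],[0.5,0,2.1,0,0,0,0],[0.5,0,2.9,0,0,0,0],[0.5,0,3.6,0,0,0,0]]]'
python3 -m jog '[[[0.5,0,0.4,0,0,0,0],[0.5,0,0.7,0,0,0,0],[0.5,0,0.7,0,0,0,0],[0.5,0,0.7,0,0,0,0],[0.5,0,0.7,0,0,0,0]]]'
```

```text
clock: 21.63
eef_pos: [557.5, 208.1, 125.6]
tool_rot: [0.001, 0.029, 1.0, -0.003]
wrist_force: [-1.4, -8.1, 5.4]
gripper_width: 11.1
finger_force: 59.7
clock: 22.05
eef_pos: [557.9, 214.5, 125.6]
tool_rot: [0.001, 0.029, 1.0, -0.004]
wrist_force: [-1.8, -6.8, 6.1]
gripper_width: 11.0
finger_force: 59.8
```

```bash
python3 -m jog '[[[0.5,0,0.3,0,0,0,0],[0.5,0,0.3,0,0,0,0],[0.5,0,0.3,0,0,0,0],[0.5,0,0.3,0,0,0,0],[0.5,0,0.3,0,0,0,0]]]'
python3 - <<'E'
from h import *
d=cam("scene");t=cam("top");print(r.state()["eef_pos"])
a=cv2.resize(t["color"][160:220,165:245][:,:,::-1],(800,600),interpolation=cv2.INTER_CUBIC)
b=cv2.resize(d["color"][130:205,260:360][:,:,::-1],(800,600),interpolation=cv2.INTER_CUBIC)
cv2.imwrite("pics/e.png",cv2.resize(np.hstack([a,b]),(800,300),interpolation=cv2.INTER_AREA))
cv2.imwrite("pics/f.png",b)
E
```

```text
clock: 22.47
eef_pos: [558.0, 217.3, 125.6]
tool_rot: [0.001, 0.029, 1.0, -0.004]
wrist_force: [-2.1, -8.0, 5.9]
gripper_width: 10.7
finger_force: 59.8
[558.01813072 217.26176675 125.61747133]
```

View pics/f.png

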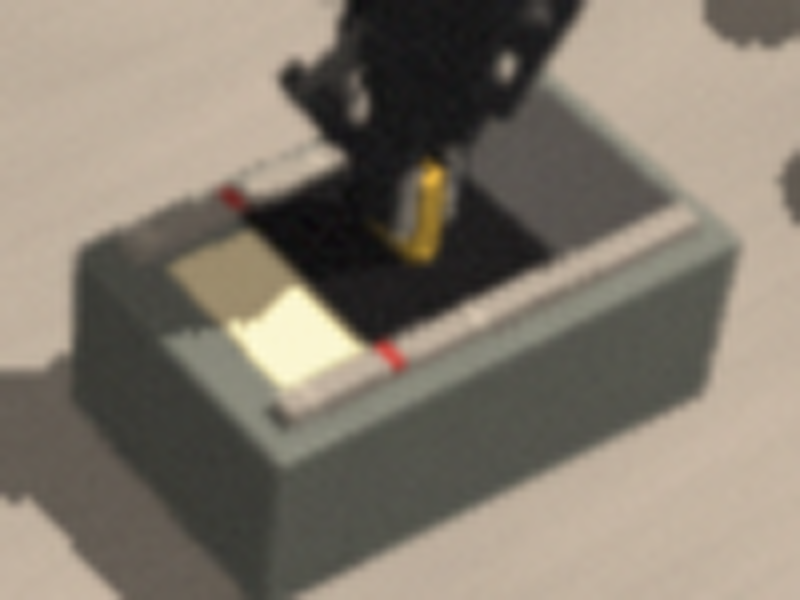

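The shutter edge runs from (245,212) to (370,338), on the line between the stripes at (232,197) and (390,355), so half the window shows. I'll check that it holds steady, then hand in.

```bash
python3 -m jog '[[[0.5,0,0,0,0,0,0],[0.5,0,0,0,0,0,0],[0.5,0,0,0,0,0,0],[0.5,0,0,0,0,0,0],[0.5,0,0,0,0,0,0]]]' && python3 -c "
from workcell import workorder
print(workorder.job_done())"
```

```text
clock: 22.98
eef_pos: [558.0, 217.3, 125.6]
tool_rot: [0.001, 0.029, 1.0, -0.004]
wrist_force: [-1.7, -8.9, 5.9]
gripper_width: 10.9
finger_force: 59.8
the job is handed in; nothing more can be done
None
```

The job is handed in at 23.0 s: the blue vial stands in the blue tray, both red vials stand in the red tray, and the arm is holding the shutter still at half with its edge level with the red stripes; I saw nothing else on the bench disturbed.

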